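# Stand the garnish board in the slotted rack

### The job

Pick up the small wooden cutting board that leans on the sloped steel drying prop, turn it upright and lower it, without dropping it, into the slot of the white block on the steel rack. It must stand upright on the slot's floor, fully home and roughly centred along the slot, and be let go. Where along the rack the white block is clamped is not measured, so feel or look for it; do not drop the board flat or knock the other things about.

Things in the scene. Friction and masses are not known exactly. Their poses are not given: they have to be found in the camera images.
- board: Wooden cutting board with two dark cross strips: 10 mm thick (x), 100 mm wide (y), 170 mm tall (z), about 0.12 kg. Origin: centre of its lower end face (foot); z runs along the board to its top end. At first it leans on the prop 0.6 rad from vertical, top towards the robot. Only its lower 95 mm are backed; the free top can be gripped across its thickness.
- board_foot (a point): Centre of the board's lower end face (same as its origin).
- board_top (a point): Centre of the board's top end face, 170 mm along the board from the foot.
- prop: Fixed sloped steel drying prop: base plate 170 x 120 x 6 mm, a 100 mm wide lip across it just beyond the board's foot (top 21 mm high), two sloping bars 85 mm long under the board's near face. Origin: centre of the underside; x points from the robot-side edge towards the lip, z up. The board leans towards its -x.
- rack: Fixed rack: steel tray 200 mm (x) x 150 mm (y) x 10 mm with a low rail along each long side (at y = +-70 mm, 22 mm high with its end blocks). Origin: centre of the tray's underside, z up. A white plastic block is clamped on the tray, immovable, square to it and centred in y, at an unmeasured place along x (see rack_block_range). The tray is bare on both sides of the block.
- rack_block_range (a point): Point on the rack 20 mm above its origin, at the slot floor's height. The white block's centre is -25 to +25 mm from here along the rack's x. Block: 52.5 mm (x) x 126 mm (y), flat upright outer faces, top 36 mm above this point. Its slot runs along y through its middle: 12.5 mm wide, 36 mm deep, ends open, mouth with 3 mm chamfers. The board's width goes along y.
- spice_shaker: Bystander, loose: brown-filled shaker, 44 mm across, 90 mm tall; origin at the centre of its underside, z up. Leave it standing where it is.
- salt_shaker: Bystander, loose: white-filled shaker, 44 mm across, 90 mm tall; origin at the centre of its underside, z up. Leave it standing where it is.
- syrup_jug: Bystander, loose: syrup jug, 73 x 95 x 131 mm; origin at the centre of its underside, z up. Leave it standing where it is.
- tumbler_b: Bystander, loose: clear tumbler in front of the sink, 81 mm across, 91 mm tall; origin at the centre of its underside, z up. Leave it standing where it is.

How it is judged:
By the outcome, as a careful person would: the job done as asked, in the order asked, and still so for the second after the job is handed in, with the robot touching nothing.
It also fails if it takes over 67 s, if anything falls off the work surface, if the arm or the gripper's body presses on something with over 40 N, if the wrist force passes 120 N, or if a joint passes its speed limit or range.

### The arm

A 6-joint arm with a two-finger parallel gripper is mounted at the origin on a cart in front of the work surface, level with it; the furniture and walls round the work are solid. World frame = base frame: x ahead of the robot, y to its left, z up, the work surface at z = 0. Lengths are in m, angles in rad, forces in N, time in s.
With the tool pointing down it reaches from about 0.3 to 0.775 m from the base axis. Payload 14.6 kg.
Tool frame: the origin (TCP) lies at the very end of the fingers, on their centre line; the grasp point (between the pads) lies 19 mm behind it; z points along the fingers, y is the line along which they close (so a half turn about z gives the same grasp; the last joint's range is limited). The gripper opens to 94 mm and grips with 3 to 60 N. Pads are 16 mm wide; open, the fingers measure 119 mm over their backs; the gripper's body (75 mm by 177 mm) begins 78 mm behind the grasp point.
Start: joints at [-1.352, 0.3, 1.521, -0, 1.321, -0.067], TCP at [0.155, -0.528, 0.205] pointing down, gripper open.
Joint ranges: [-3.03, 3.03], [-0.79, 2.21], [0.23, 2.52], [-1.04, 4.18], [0, 3.07], [-2.55, 2.55]. Speed limits (rad/s): [2.22, 2.22, 2.57, 3.14, 3.14, 3.14].

### API

Orientations are given as [roll, pitch, yaw] about the fixed x, y, z axes, in that order (R = Rz(yaw) Ry(pitch) Rx(roll)).
In Python, from station import ctrl gives the robot as it stands.
- The arm moves only by the tool move_arm, never from a script. Its argument "increments" is a list of rows, each a list of 7 numbers: the opening, from 0 (shut) to 1 (fully open), then the shift along the tool's x, y, z in units of 50 mm (1.0 is 50 mm), then the turn, a rotation vector about the tool's x, y, z in rad. In form: [[claw, tx, ty, tz, rx, ry, rz], ...]. A call has 1 to 20 rows; each row shifts and turns the commanded pose from where the row before left it, along the tool's axes as they then stand; what a row does not reach is not made up. A row lasts 1/10 s, in which the tool goes at most 50 mm and 8.59 degrees, less where a joint would pass 70% of its speed; a pose out of reach is approached as far as the arm can. A call is refused whole if a number of a shift passes 1 or a number of a turn 0.15, either way. A call with a gripper value outside its range is refused whole. The fingers move at their own pace and stop on an object; "force" is the grip in N (left out, the last holds). Time passes only in rows, so rows that do not move let the fingers close. It gives the time, the measured TCP pose, the force, the opening and the grip force at its end, in the units of the state.
- ctrl.get_obs(): the state, without advancing time (a new reading comes with each control period).
- ctrl.camera(name): name is "scene" or "side" or "wrist"; returns a dict with "color" (480x640x3 uint8, blue, green, red), "K" (3x3 intrinsics, pixels), "distortion" ([k1, k2, p1, p2, k3] as OpenCV has them; the pictures are not rectified), "pose" (4x4, takes a point from camera to world coordinates); the wrist camera has in their place "tool_from_camera" (4x4, takes a point from camera to tool coordinates, whose origin is the TCP and whose axes are the flange's). Camera axes: x right, y down, z forward; pixel columns grow to the right and rows downward; lengths in m; the calibration is good to about 2 mm. A picture is of the moment at which its call begins: read the wrist's pose just before it. There is no depth.
- ctrl.hand_in(): hands the job in; it is judged then, once.
Trained networks look in a picture, given as the dict that the camera call returned (one of the last four; its "shot" number tells which), for a name from the list of things; names that differ only in an ending like _2 or _b are one class to them, and where a whole thing is asked for, a point or a joint stands for the part that bears it (a point fixed in the world has none). Each returns a list of dicts, best first, with "conf" (0 to 1); they miss things now and then, are a little off and sometimes report something else, mostly with a low value. They report only what shows in the picture. A call takes as long as a camera call.
- ctrl.cut_out(name, picture): "mask" (480x640 bool, what is visible of it) and "centre" ([row, column] in pixels, amid what is visible of it).
The state is a dict: "time_s": time; "qpos": joint angles; "joint_vel": joint speeds; "tau": joint torques, N m; "ee_pos": TCP position; "eef_rot": TCP orientation; "force": force on the tool from outside, world axes, zero at the start; "moment": the same for the moment, N m; "grip_width": finger opening in m; "grip_force": force on a finger pad.
Only numpy, scipy, OpenCV 4.12 (cv2) and the standard library are available. Lean on these libraries where they do the work, as an engineer would, in place of code of your own. Each camera call takes 0.05 s, during which the arm holds its last target. There are 200 camera calls.

## Working session

There is one attempt and no reset: what is moved stays moved. The work goes in short steps, Python scripts to look and compute and a tool call to move; the robot and the scene stay as the last step left them, time stands still between calls to the robot, and variables do not carry over. Pictures are saved under pics/ and viewed, at most 10 in all, crops included, and the job is handed in when it is done.

Besides the shell and the picture viewer there is one more tool, called after "Call:" as name(argument=value, ...), one argument or row to a line, values as JSON. move_arm: Moves the arm, as the interface text tells. Its arguments: {"type":"object","properties":{"increments":{"type":"array","items":{"type":"array","items":{"type":"number"}}},"force":{"type":"number"}},"required":["increments"]}

```bash
ls; mkdir -p pics
python3 - <<'E'
from station import ctrl
import cv2,numpy as np,pickle
print(ctrl.get_obs())
D={}
ims=[]
for n in("scene","side"):
    p=ctrl.camera(n);D[n]=p
    print(n,p["K"].tolist(),np.round(p["pose"],3).tolist(),p["distortion"])
    for k in("board","prop","rack","spice_shaker","syrup_jug","tumbler_b"):
        r=ctrl.cut_out(k,p); print(k,[(round(a["conf"],2),a["centre"],int(a["mask"].sum())) for a in r])
        D[n+k]=r
    cv2.imwrite(f"pics/{n}0.png",p["color"])
pickle.dump(D,open("d0.pkl","wb"))
E
```

```text
pics
{'time_s': 0.0, 'qpos': array([-1.35164538e+00,  3.00461472e-01,  1.52155323e+00, -2.17252564e-05,
        1.32069770e+00, -6.65786154e-02]), 'joint_vel': array([ 1.55475349e-03, -5.07239585e-04,  4.09668834e-05,  3.54104736e-04,
       -7.17080001e-04, -7.75033242e-05]), 'tau': array([-2.75664141e-03, -5.31807876e+01, -3.52732587e+01,  7.06564612e-02,
        2.43387348e-02, -8.21946969e-05]), 'ee_pos': array([ 0.15496992, -0.52745447,  0.20490339]), 'eef_rot': array([-3.14047399e+00, -5.34994384e-05,  2.85734919e-01]), 'force': array([ 1.10963766, -0.35342253,  0.04570689]), 'moment': array([0.03910992, 0.04517136, 0.01173057]), 'grip_force': 0.0, 'grip_width': 0.09419429556980885}
scene [[460.13287260983816, 0.0, 312.05227136654935], [0.0, 460.13287260983816, 242.88227717543913], [0.0, 0.0, 1.0]] [[-0.792, -0.283, 0.541, -0.153], [-0.61, 0.328, -0.721, 0.867], [0.027, -0.901, -0.432, 0.626], [0.0, 0.0, 0.0, 1.0]] [-0.08911795  0.          0.          0.          0.        ]
board [(0.79, [222.5, 337.8], 527)]
prop [(0.8, [249.7, 338.7], 1044)]
rack [(0.87, [306.3, 269.8], 1885)]
spice_shaker [(0.89, [253.0, 285.0], 425)]
syrup_jug [(0.74, [205.0, 348.6], 407)]
tumbler_b [(0.95, [323.3, 211.9], 1455)]
side [[490.97797355403685, 0.0, 315.95245906253894], [0.0, 490.97797355403685, 239.45481822666233], [0.0, 0.0, 1.0]] [[-0.857, -0.234, 0.458, 0.005], [-0.515, 0.393, -0.762, 0.849], [-0.002, -0.889, -0.458, 0.618], [0.0, 0.0, 0.0, 1.0]] [-0.13340338  0.          0.          0.          0.        ]
board [(0.75, [214.2, 343.0], 532)]
prop [(0.69, [249.2, 340.9], 1453)]
rack [(0.59, [320.9, 283.8], 2968)]
spice_shaker [(0.97, [256.3, 286.3], 569)]
syrup_jug [(0.91, [193.3, 349.2], 643), (0.65, [219.4, 345.6], 401)]
tumbler_b [(0.78, [347.6, 224.9], 1978), (0.67, [248.8, 341.0], 1504)]
```

Run:
```python
import cv2
a=cv2.imread("pics/scene0.png")[150:370,160:440];b=cv2.imread("pics/side0.png")[150:390,160:440]
cv2.imwrite("pics/scene0c.png",cv2.resize(a,None,fx=2.7,fy=2.7,interpolation=cv2.INTER_CUBIC))
cv2.imwrite("pics/side0c.png",cv2.resize(b,None,fx=2.5,fy=2.5,interpolation=cv2.INTER_CUBIC))
```

```text
(no output)
```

View pics/scene0c.png

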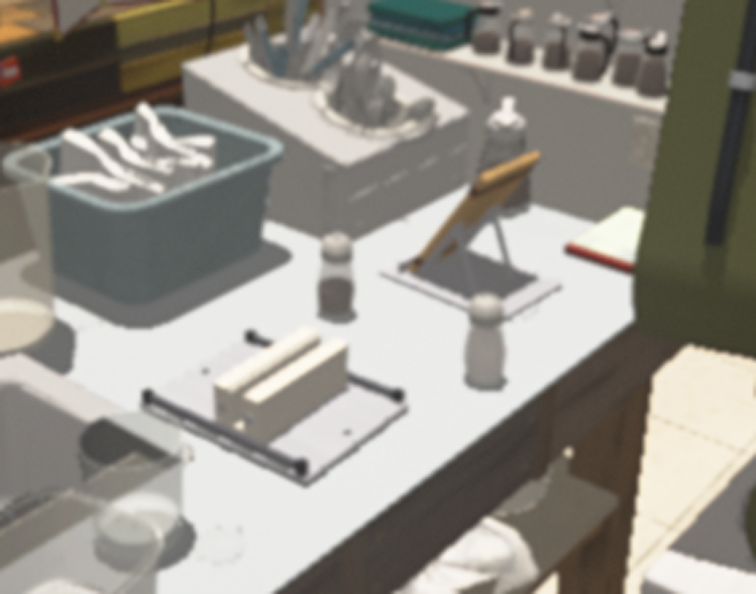

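View pics/side0c.png

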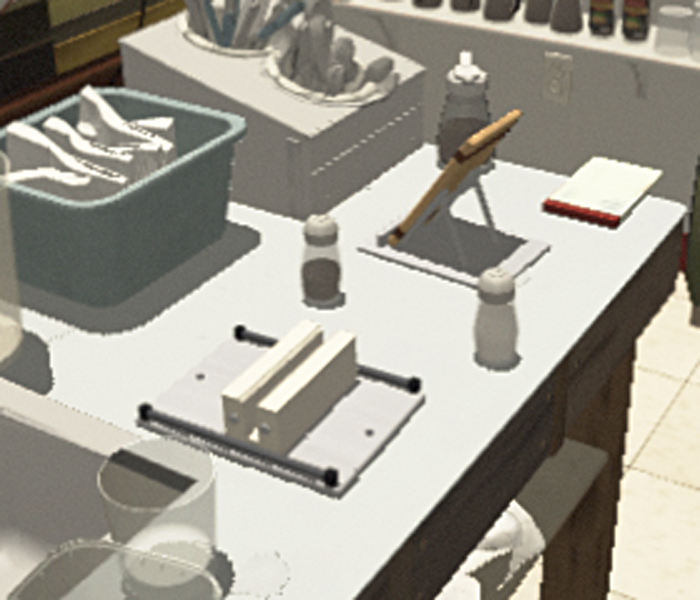

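The pictures show the board at scene crop (480,210), the prop's foot lip at (410,268) and the rack at (275,405). The block sits near mid-tray with its slot along the rack's y. The salt shaker is in front of the prop, the spice shaker beyond it and the jug behind the board.

```bash
cat > h.py <<'E'
import cv2,numpy as np
from scipy.spatial.transform import Rotation as R
def ray(p,uv,pose=None):
    T=np.asarray(p["pose"] if pose is None else pose)
    u=cv2.undistortPoints(np.array([[uv]],float),np.array(p["K"]),np.array(p["distortion"]))[0,0]
    return T[:3,3],T[:3,:3]@np.array([u[0],u[1],1])
def onplane(p,uv,z,pose=None):
    o,d=ray(p,uv,pose); return o+d*(z-o[2])/d[2]
def proj(p,X,pose=None):
    T=np.linalg.inv(np.asarray(p["pose"] if pose is None else pose))
    X=np.atleast_2d(X)
    rv=cv2.Rodrigues(T[:3,:3])[0]
    return cv2.projectPoints(X.astype(float),rv,T[:3,3],np.array(p["K"]),np.array(p["distortion"]))[0][:,0]
def toolT(o):
    T=np.eye(4);T[:3,:3]=R.from_euler("xyz",o["eef_rot"]).as_matrix();T[:3,3]=o["ee_pos"];return T
E
python3 - <<'E'
import pickle;from h import *
D=pickle.load(open("d0.pkl","rb"))
pts={"side":(2.5,{"rail a(far,+x)":(240,332,.02),"far -x":(415,384,.02),"near +x":(146,411,.02),"near -x":(332,477,.02),"tray corner -x near":(342,490,.005),"tray -x far":(423,399,.01),
"block -x far top":(355,335,.056),"block near +x top":(223,397,.056),"block far +x top":(322,322,.056),
"prop L":(360,248,.006),"prop bot":(482,287,.006),"prop R":(550,245,.006),"salt":(497,362,0),"spice":(322,300,0),"jug":(465,165,0),"tumbler":(170,590,0)}),
"scene":(2.7,{"rail far +x":(251,337,.02),"far -x":(399,396,.02),"near +x":(148,397,.02),"near -x":(302,467,.02),"tray corner":(305,485,.005),"tray -x far":(406,409,.01),"prop L":(380,273,.006),"prop bot":(492,319,.006),"prop R":(560,287,.006),"salt":(485,380,0),"spice":(337,313,0)})}
for c,(s,q) in pts.items():
    for k,(u,v,z) in q.items(): print(c,k,np.round(onplane(D[c],(u/s+160,v/s+150),z),3))
# board ends by triangulation
def tri(a,b):
    (o1,d1),(o2,d2)=ray(D["side"],a),ray(D["scene"],b)
    A=np.stack([d1,-d2],1);t=np.linalg.lstsq(A,o2-o1,rcond=None)[0];return (o1+d1*t[0]+o2+d2*t[1])/2
f=lambda u,v,s:(u/s+160,v/s+150)
print("top near R",tri(f(522,115,2.5),f(540,157,2.7)),"foot near",tri(f(397,243,2.5),f(415,270,2.7)))
E
```

```text
side rail a(far,+x) [0.61  0.109 0.02 ]
side far -x [0.432 0.098 0.02 ]
side near +x [0.603 0.247 0.02 ]
side near -x [0.424 0.239 0.02 ]
side tray corner -x near [0.42  0.232 0.005]
side tray -x far [0.422 0.102 0.01 ]
side block -x far top [0.487 0.106 0.056]
side block near +x top [0.527 0.237 0.056]
side block far +x top [0.523 0.103 0.056]
side prop L [ 0.616 -0.106  0.006]
side prop bot [ 0.469 -0.099  0.006]
side prop R [ 0.447 -0.214  0.006]
side salt [0.4   0.005 0.   ]
side spice [ 0.597 -0.005  0.   ]
side jug [ 0.626 -0.359  0.   ]
side tumbler [0.467 0.383 0.   ]
scene rail far +x [0.605 0.113 0.02 ]
scene far -x [0.428 0.104 0.02 ]
scene near +x [0.599 0.252 0.02 ]
scene near -x [0.421 0.242 0.02 ]
scene tray corner [0.417 0.244 0.005]
scene tray -x far [0.419 0.105 0.01 ]
scene prop L [ 0.614 -0.1    0.006]
scene prop bot [ 0.459 -0.093  0.006]
scene prop R [ 0.443 -0.202  0.006]
scene salt [0.401 0.003 0.   ]
scene spice [ 0.597 -0.007  0.   ]
top near R [ 0.48685363 -0.2128586   0.14496227] foot near [ 0.57866761 -0.11806749  0.01545834]
```

Call:
move_arm(
  increments=[
    [1, 0, 0, 0, 0, 0, -0.15],
    [1, 0, 0, 0, 0, 0, -0.15],
    [1, 0, 0, 0, 0, 0, -0.15],
    [1, 0, 0, 0, 0, 0, -0.15],
    [1, 0, 0, 0, 0, 0, -0.15],
    [1, 0, 0, 0, 0, 0, -0.15],
    [1, 0, 0, 0, 0, 0, -0.15],
    [1, 0, 0, 0, 0, 0, -0.15],
    [1, 0.7, 0.4, -0.25, 0, 0, 0],
    [1, 0.7, 0.4, -0.25, 0, 0, 0],
    [1, 0.7, 0.4, -0.25, 0, 0, 0],
    [1, 0.7, 0.4, -0.25, 0, 0, 0],
    [1, 0.7, 0.4, -0.25, 0, 0, 0],
    [1, 0.7, 0.4, -0.25, 0, 0, 0],
    [1, 0.7, 0.4, -0.25, 0, 0, 0],
    [1, 0.7, 0.4, -0.25, 0, 0, 0],
    [1, 0.7, 0.4, -0.25, 0, 0, 0],
    [1, 0.7, 0.4, -0.25, 0, 0, 0],
    [1, 0.7, 0.2, 0, 0, 0, 0],
    [1, 0, 0, 0, 0, 0, 0],
  ],
  force=20,
)

```text
time_s: 2.7
ee_pos: [0.3981, -0.1591, 0.3309]
eef_rot: [3.141, -0.0, 1.49]
force: [-0.4, 0.0, -0.5]
grip_width: 0.0938
grip_force: 0.0
```

Run:
```python
from station import ctrl
from h import *
import pickle
o=ctrl.get_obs();p=ctrl.camera("wrist");T=toolT(o)@p["tool_from_camera"]
print(np.round(p["tool_from_camera"],3).tolist(),np.round(o["qpos"],3),o["ee_pos"],o["eef_rot"])
p["pose"]=T;pickle.dump(p,open("w1.pkl","wb"));cv2.imwrite("pics/w1.png",p["color"])
X=np.array([[.585,-.16,.018],[.487,-.16,.155],[.53,-.155,.006]]);print(proj(p,X))
```

```text
[[0.001, -0.964, -0.266, 0.077], [1.0, 0.001, 0.0, -0.0], [0.0, -0.266, 0.964, -0.179], [0.0, 0.0, 0.0, 1.0]] [-4.660e-01 -4.800e-02  1.625e+00  1.000e-03  1.564e+00 -3.850e-01] [ 0.39805276 -0.15908871  0.33087599] [ 3.14059020e+00 -1.65681322e-04  1.48973572e+00]
[[469.22189529 179.9950721 ]
 [420.68620408 205.62075376]
 [426.12310328 178.13317413]]
```

View pics/w1.png

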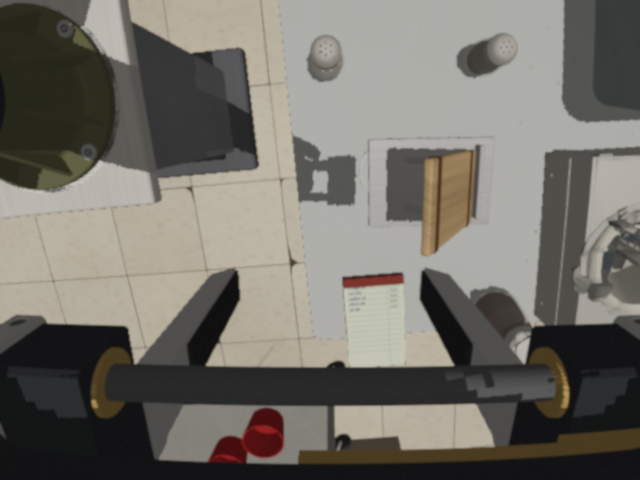

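The wrist view shows the top end of the board from (431,157) down to (428,254), the lip at (483,170), and the prop base at (369-492,138-225). Salt is at (325,52), spice at (500,46) and the jug at (505,320). Next I'll fit the board's pose from its masks.

```bash
cat > fit.py <<'E'
from h import *
import pickle
from station import ctrl
from scipy.optimize import minimize
D=pickle.load(open("d0.pkl","rb"));w=pickle.load(open("w1.pkl","rb"))
rs=ctrl.cut_out("board",w);print([(r["conf"],r["centre"],int(r["mask"].sum())) for r in rs])
views=[(w,rs[0]["mask"]),(D["side"],D["sideboard"][0]["mask"]),(D["scene"],D["sceneboard"][0]["mask"])]
C=np.array([[a,b,c] for a in(-.005,.005) for b in(-.05,.05) for c in(0,.17)])
def pose(q):
    x,y,yaw,lean,z=q
    return R.from_euler("xyz",[0,-lean,yaw]),np.array([x,y,z])
S=4
def m(p,X):
    u=proj(p,X);h=cv2.convexHull((u*1).astype(np.float32));im=np.zeros((480*S,640*S),np.uint8)
    cv2.fillConvexPoly(im,np.round((h*S+S/2)).astype(np.int32),1);return cv2.resize(im.astype(np.float32),(640,480),interpolation=cv2.INTER_AREA)
def cost(q,vs=views):
    r,t=pose(q);X=r.apply(C)+t;s=0
    for p,k in vs:
        a=m(p,X);k=k.astype(float);s+=1-np.minimum(a,k).sum()/np.maximum(a,k).sum()
    return s
def run(free,q0,vs):
    q0=np.array(q0);f=lambda v:cost(np.r_[v,q0[len(v):]],vs)
    sx=np.array([.01,.01,.05,.05,.01])[:free]
    sim=np.vstack([q0[:free]]+[q0[:free]+np.eye(free)[i]*sx[i] for i in range(free)])
    r=minimize(f,q0[:free],method="Nelder-Mead",options=dict(initial_simplex=sim,maxiter=150,xatol=1e-4,fatol=1e-4))
    print(free,np.round(r.x,4),round(r.fun,3));return r.x
q0=[.585,-.16,-.07,.6,.009]
for n,v in(("wrist",views[:1]),("all",views)): print(n);run(3,q0,v)
print("all5");q=run(5,q0,views)
for v in views:print(cost(q,[v]))
E
python3 fit.py
```

```text
[(0.83, [192.7, 444.8], 4484)]
wrist
3 [ 0.5902 -0.1684 -0.0431] 0.05
all
3 [ 0.591  -0.1679 -0.0364] 0.553
all5
5 [ 0.5911 -0.1691 -0.0413  0.6081  0.011 ] 0.546
0.07474705492707134
0.2214562281612995
0.24953497023809523
```

Call:
move_arm(
  increments=[
    [0.5, 0, 0, 0, 0, 0, -0.038],
    [0.5, 0, 0, 0, -0.15, 0, 0],
    [0.5, 0, 0, 0, -0.15, 0, 0],
    [0.5, 0, 0, 0, -0.15, 0, 0],
    [0.5, 0, 0, 0, -0.15, 0, 0],
    [0.5, 0, 0, 0, 0, 0, 0],
    [0.5, 0, 0, 0, 0, 0, 0],
  ],
)

```text
time_s: 3.5
ee_pos: [0.3963, -0.1631, 0.3309]
eef_rot: [2.543, 0.001, 1.521]
force: [0.2, 0.4, 1.2]
grip_width: 0.0472
grip_force: 0.0
```

```bash
cat >> h.py <<'E'
def delta(o,X,Rt=None):
    T=toolT(o);d=T[:3,:3].T@(np.array(X)-T[:3,3])/.05
    rv=(R.from_matrix(T[:3,:3]).inv()*Rt).as_rotvec() if Rt is not None else None
    print("shift units",np.round(d,3),"rot",None if rv is None else np.round(rv,3))
E
python3 - <<'E'
from station import ctrl
from h import *
o=ctrl.get_obs();yaw=-.043;f=np.array([.5902,-.1684,.0095]);B=R.from_euler("xyz",[0,-.6,yaw])
Rb=B.as_matrix();Rt=R.from_matrix(np.stack([Rb[:,1],Rb[:,0],-Rb[:,2]],1))
print(np.round(o["qpos"],3))
for s in(.26,.125): 
    X=f+Rb[:,2]*s;print(X);delta(o,X,Rt)
E
```

```text
[-0.694 -0.383  1.997  0.397  1.063 -0.757]
[ 0.44352866 -0.16208924  0.22408726]
shift units [ 0.069 -0.424  2.296] rot [-0.002  0.005 -0.005]
[ 0.51968493 -0.16536598  0.11266695]
shift units [ 0.081 -0.419  4.996] rot [-0.002  0.005 -0.005]
```

Call:
move_arm(
  increments=[
    [0.5, 0.035, -0.21, 0.2, 0, 0, 0],
    [0.5, 0.035, -0.21, 0.4, 0, 0.005, -0.005],
    [0.5, 0, 0, 0.6, 0, 0, 0],
    [0.5, 0, 0, 0.6, 0, 0, 0],
    [0.5, 0, 0, 0.5, 0, 0, 0],
    [0.5, 0, 0, 0, 0, 0, 0],
    [0.5, 0, 0, 0, 0, 0, 0],
  ],
)

```text
time_s: 4.2
ee_pos: [0.445, -0.1603, 0.2241]
eef_rot: [2.543, -0.002, 1.532]
force: [-0.2, 0.5, 0.9]
grip_width: 0.0468
grip_force: 0.0
```

```bash
cat > step2.py <<'E'
from station import ctrl
from h import *
import pickle
o=ctrl.get_obs();p=ctrl.camera("wrist");p["pose"]=toolT(o)@p["tool_from_camera"]
im=p["color"].copy();yaw=-.043;f=np.array([.5902,-.1684,.0095]);Rb=R.from_euler("xyz",[0,-.6,yaw]).as_matrix()
C=np.array([[a,b,c] for a in(-.005,.005) for b in(-.05,.05) for c in(0,.17)])
u=proj(p,C@Rb.T+f)
for a in u: cv2.circle(im,tuple(int(round(t)) for t in a),3,(0,0,255),1)
cv2.imwrite("pics/w2.png",im);print(o["ee_pos"],o["eef_rot"])
Rt=R.from_matrix(np.stack([Rb[:,1],Rb[:,0],-Rb[:,2]],1));delta(o,f+Rb[:,2]*.125,Rt)
E
python3 step2.py
```

```text
[ 0.44500355 -0.16028375  0.22406703] [ 2.54334008e+00 -1.69687232e-03  1.53189934e+00]
shift units [-0.047 -0.018  2.684] rot [-0.002 -0.004  0.002]
```

View pics/w2.png

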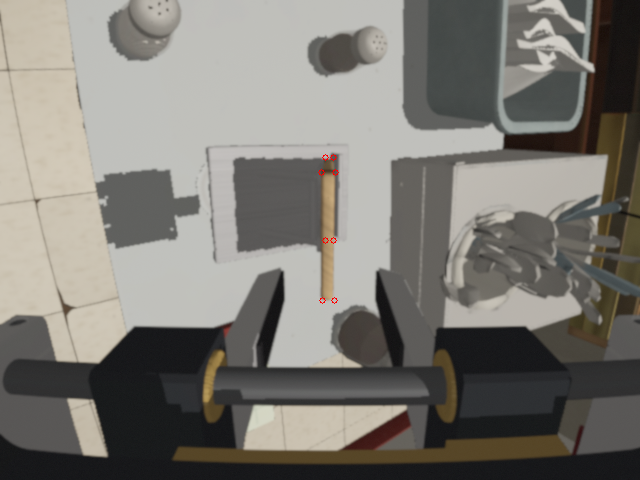

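The projected board model sits on the picture, with the top edge at (322-334,300) and centred between the fingers. I'll advance and grip.

Call:
move_arm(
  increments=[
    [0.5, -0.04, -0.02, 0.4, 0, 0, 0],
    [0.5, 0, 0, 0.5, 0, 0, 0],
    [0.5, 0, 0, 0.5, 0, 0, 0],
    [0.5, 0, 0, 0.5, 0, 0, 0],
    [0.5, 0, 0, 0.4, 0, 0, 0],
    [0.5, 0, 0, 0.38, 0, 0, 0],
    [0.5, 0, 0, 0, 0, 0, 0],
    [0, 0, 0, 0, 0, 0, 0],
    [0, 0, 0, 0, 0, 0, 0],
    [0, 0, 0, 0, 0, 0, 0],
    [0, 0, 0, 0, 0, 0, 0],
    [0, 0, 0, 0, 0, 0, 0],
    [0, 0, 0, 0, 0, 0, 0],
  ],
  force=30,
)

```text
time_s: 5.55
ee_pos: [0.5193, -0.1651, 0.1126]
eef_rot: [2.542, -0.001, 1.531]
force: [0.0, 0.6, -0.1]
grip_width: 0.0096
grip_force: 30.0
```

Call:
move_arm(
  increments=[
    [0, 0, 0.02, -0.2, 0, 0, 0],
    [0, 0, 0.02, -0.4, 0, 0, 0],
    [0, 0, 0.02, -0.4, 0, 0, 0],
    [0, 0, 0.28, -0.4, 0, 0, 0],
    [0, 0, 0.28, -0.4, 0, 0, 0],
    [0, 0, 0.28, -0.4, 0, 0, 0],
    [0, 0, 0.28, -0.4, 0, 0, 0],
    [0, 0, 0.28, -0.4, 0, 0, 0],
    [0, 0, 0, 0, 0.1, 0, 0],
    [0, 0, 0, 0, 0.1, 0, 0],
    [0, 0, 0, 0, 0.1, 0, 0],
    [0, 0, 0, 0, 0.1, 0, 0],
    [0, 0, 0, 0, 0.1, 0, 0],
    [0, 0, 0, 0, 0.1, 0, 0],
    [0, 0, 0, 0, 0, 0, 0],
    [0, 0, 0, 0, 0, 0, 0],
  ],
)

```text
time_s: 7.15
ee_pos: [0.4948, -0.1643, 0.2774]
eef_rot: [3.14, -0.001, 1.531]
force: [-0.5, -0.0, -1.2]
grip_width: 0.01
grip_force: 30.0
```

Run:
```python
from station import ctrl
from h import *
o=ctrl.get_obs();print(o["qpos"],o["moment"])
delta(o,[.43,.17,.33],R.from_euler("xyz",[np.pi,0,np.pi/2+.05]))
```

```text
[-0.39166138  0.18856446  1.49244118  0.00161773  1.45955482 -0.35161208] [-0.00702025 -0.05978071  0.05658152]
shift units [ 6.63  -1.563 -1.047] rot [ 0.002 -0.001 -0.09 ]
```

Call:
move_arm(
  increments=[
    [0, 0.3, -0.1, -0.1, 0, 0, -0.03],
    [0, 0.6, -0.15, -0.1, 0, 0, -0.03],
    [0, 0.6, -0.15, -0.1, 0, 0, -0.03],
    [0, 0.6, -0.15, -0.1, 0, 0, 0],
    [0, 0.6, -0.15, -0.1, 0, 0, 0],
    [0, 0.6, -0.15, -0.1, 0, 0, 0],
    [0, 0.6, -0.15, -0.1, 0, 0, 0],
    [0, 0.6, -0.15, -0.1, 0, 0, 0],
    [0, 0.6, -0.1, -0.1, 0, 0, 0],
    [0, 0.4, 0, -0.1, 0, 0, 0],
    [0, 0.2, 0, 0, 0, 0, 0],
    [0, 0, 0, 0, 0, 0, 0],
    [0, 0, 0, 0, 0, 0, 0],
  ],
)

```text
time_s: 8.45
ee_pos: [0.422, 0.1179, 0.3278]
eef_rot: [3.141, -0.001, 1.621]
force: [0.5, -0.2, -1.0]
grip_width: 0.0099
grip_force: 30.0
```

Run:
```python
from station import ctrl
from h import *
import pickle
o=ctrl.get_obs();p=ctrl.camera("wrist");p["pose"]=toolT(o)@p["tool_from_camera"]
cv2.imwrite("pics/w3.png",p["color"]);pickle.dump((p,o),open("w3.pkl","wb"))
print(o["ee_pos"],o["eef_rot"],o["moment"])
```

```text
[0.42204853 0.11787293 0.32776624] [ 3.14122114e+00 -1.28939863e-03  1.62098713e+00] [-0.04972269 -0.15965386 -0.01788759]
```

View pics/w3.png

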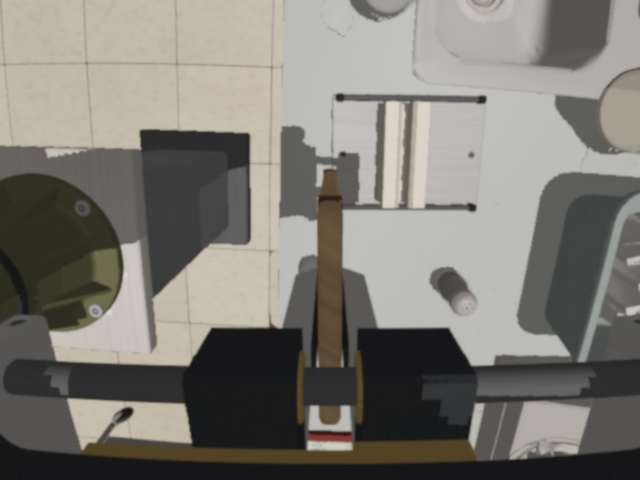

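The board hangs straight in the grip at (330,170-420). The rack shows at (333-486,95-208), with the block at columns 383-431 and the slot near 407. I'll zoom in to get the edges.

Run:
```python
from h import *
import pickle
p,o=pickle.load(open("w3.pkl","rb"))
c=p["color"][85:220,325:495]
cv2.imwrite("pics/w3c.png",cv2.resize(c,None,fx=4.4,fy=4.4,interpolation=cv2.INTER_CUBIC))
g=cv2.cvtColor(p["color"],cv2.COLOR_BGR2GRAY).astype(int)
for r in(110,130,150,170,190,200): print(r,g[r,376:440].tolist())
```

```text
110 [162, 129, 102, 93, 93, 94, 93, 94, 107, 147, 188, 207, 213, 213, 213, 213, 213, 213, 213, 213, 213, 212, 204, 187, 181, 188, 199, 196, 167, 129, 111, 103, 97, 93, 94, 102, 130, 160, 171, 175, 181, 193, 207, 211, 212, 212, 212, 212, 212, 211, 211, 211, 210, 207, 199, 191, 187, 187, 187, 187, 186, 186, 186, 186]
130 [129, 102, 96, 95, 94, 94, 94, 101, 135, 178, 204, 212, 213, 213, 213, 213, 213, 212, 212, 212, 211, 205, 191, 181, 187, 198, 196, 171, 134, 110, 103, 98, 95, 94, 99, 123, 153, 168, 171, 179, 196, 208, 211, 212, 212, 212, 212, 212, 211, 212, 211, 209, 203, 192, 187, 188, 187, 187, 187, 187, 187, 187, 188, 188]
150 [130, 100, 94, 95, 94, 93, 98, 122, 165, 197, 209, 212, 212, 212, 212, 212, 212, 212, 212, 211, 207, 194, 182, 186, 197, 206, 202, 178, 139, 108, 98, 94, 94, 101, 124, 151, 166, 170, 177, 194, 207, 211, 212, 212, 212, 211, 211, 211, 211, 211, 209, 204, 193, 189, 188, 189, 188, 188, 187, 187, 187, 187, 187, 187]
170 [130, 99, 93, 94, 94, 97, 116, 158, 193, 208, 212, 212, 212, 212, 212, 212, 212, 211, 211, 208, 196, 183, 184, 194, 198, 181, 144, 113, 103, 97, 94, 94, 102, 124, 150, 166, 168, 169, 188, 205, 211, 211, 211, 211, 211, 211, 211, 211, 210, 207, 199, 190, 186, 185, 185, 184, 184, 184, 184, 184, 183, 183, 184, 183]
190 [91, 91, 93, 94, 94, 105, 139, 179, 203, 211, 212, 212, 212, 212, 211, 212, 212, 211, 209, 198, 184, 184, 194, 201, 195, 169, 132, 106, 99, 94, 95, 104, 129, 154, 168, 175, 183, 197, 208, 211, 211, 211, 211, 211, 210, 210, 210, 210, 205, 195, 184, 182, 183, 183, 183, 183, 183, 182, 182, 182, 182, 182, 182, 182]
200 [135, 120, 110, 100, 97, 112, 156, 194, 208, 211, 211, 211, 212, 211, 211, 211, 210, 210, 203, 192, 185, 188, 195, 192, 169, 135, 112, 103, 97, 95, 97, 113, 141, 163, 170, 173, 187, 204, 210, 210, 210, 210, 211, 210, 210, 211, 210, 206, 197, 186, 181, 181, 181, 181, 180, 180, 180, 180, 180, 180, 180, 180, 180, 180]
```

View pics/w3c.png

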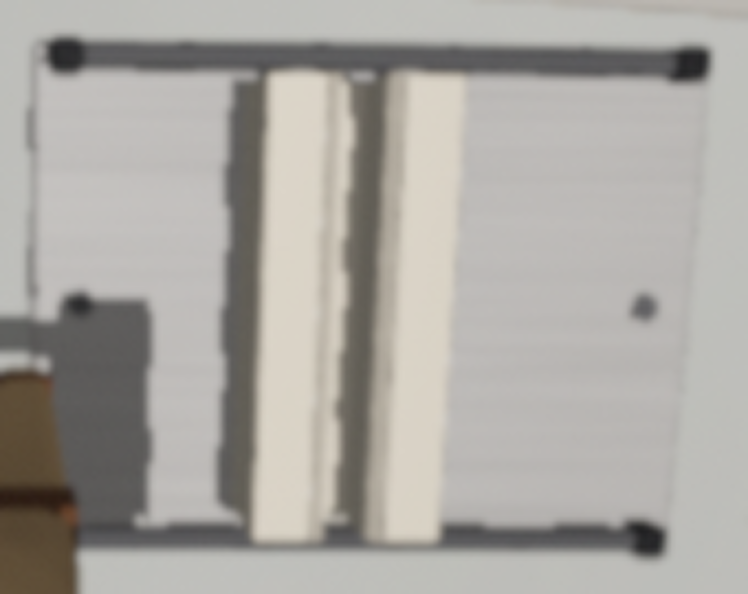

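Run:
```python
from h import *
import pickle
p,o=pickle.load(open("w3.pkl","rb"))
P=lambda u,v,z=.056:onplane(p,(u,v),z)
rows=[110,130,150,170,190,200]
L=np.array([P(u,r) for u,r in zip([385.2,384.45,383.75,382.9,382.35,382],rows)]);Q=np.array([P(u,r) for u,r in zip([430.1,428.5,427.5,426.1,424.7,423.9],rows)])
for A in(L,Q):
    k=np.polyfit(A[:,1],A[:,0],1);print("edge x at y=.175",np.polyval(k,.175),"yaw",-np.arctan(k[0]))
print("slot",P(396.7,150),P(415.2,150));e=np.array([P(407.7,100.9),P(403.6,208.4)]);print("ends",e,e.mean(0))
d=e[0]-e[1];print("yaw",np.arctan2(-d[0],d[1]),np.linalg.norm(d))
f=lambda x,y:(x/4.4+325,y/4.4+85)
for q in((66,54),(690,64),(648,541)):print("rail end",P(*f(*q),.02))
T=toolT(o);ft=T@np.array([0,0,.125,1]);print("foot",ft)
u=proj(p,[(T@np.array([dx,dy,.125,1]))[:3] for dx in(-.05,.05) for dy in(-.005,.005)]);print(u)
```

```text
edge x at y=.175 0.48353023939812445 yaw 0.04873197718477505
edge x at y=.175 0.5358294438739335 yaw 0.04333760665271731
slot [0.49889325 0.17668915 0.056     ] [0.52100396 0.17797749 0.056     ]
ends [[0.50658484 0.23331068 0.056     ]
 [0.51417102 0.1065787  0.056     ]] [0.51037793 0.16994469 0.056     ]
yaw 0.05978866687437318 0.12695882719749504
rail end [0.42894757 0.23588925 0.02      ]
rail end [0.60761879 0.24450711 0.02      ]
rail end [0.6148492  0.10524146 0.02      ]
foot [0.42208683 0.11803623 0.20276636 1.        ]
[[323.98990187 279.8567234 ]
 [335.38750456 279.86786285]
 [323.63735214 164.51607673]
 [336.02550723 164.52906291]]
```

Run:
```python
from station import ctrl
from h import *
delta(ctrl.get_obs(),[.5102,.173,.189],R.from_euler("xyz",[np.pi,0,np.pi/2+.048]))
```

```text
shift units [1.015 1.812 2.777] rot [ 0.    -0.001  0.002]
```

Call:
move_arm(
  increments=[
    [0, 0.2, 0.3, 0, 0, 0, 0],
    [0, 0.3, 0.5, 0, 0, 0, 0],
    [0, 0.3, 0.5, 0, 0, 0, 0],
    [0, 0.2, 0.5, 0.3, 0, 0, 0],
    [0, 0, 0, 0.5, 0, 0, 0],
    [0, 0, 0, 0.5, 0, 0, 0],
    [0, 0, 0, 0.5, 0, 0, 0],
    [0, 0, 0, 0.5, 0, 0, 0],
    [0, 0, 0, 0.3, 0, 0, 0],
    [0, 0, 0, 0.15, 0, 0, 0],
    [0, 0, 0, 0, 0, 0, 0],
    [0, 0, 0, 0, 0, 0, 0],
  ],
)

```text
time_s: 9.7
ee_pos: [0.5101, 0.1727, 0.1912]
eef_rot: [3.141, -0.001, 1.62]
force: [0.4, -0.2, -0.7]
grip_width: 0.01
grip_force: 30.0
```

Run:
```python
from station import ctrl
from h import *
import pickle
o=ctrl.get_obs();print(o["ee_pos"],o["eef_rot"],o["force"],o["moment"])
p=ctrl.camera("wrist");p["pose"]=toolT(o)@p["tool_from_camera"]
s=ctrl.camera("side");pickle.dump((p,o,s),open("w4.pkl","wb"))
delta(o,[.5102,.173,.189],R.from_euler("xyz",[np.pi,0,np.pi/2+.048]))
a=cv2.resize(p["color"][0:240,200:460],None,fx=2.3,fy=2.3,interpolation=cv2.INTER_CUBIC)[:600]
b=cv2.resize(s["color"][200:360,235:315],None,fx=3.45,fy=3.45,interpolation=cv2.INTER_CUBIC)
c=np.zeros((560,800,3),np.uint8);a=a[:560,:520];b=b[:560,:276];c[:a.shape[0],:a.shape[1]]=a;c[:b.shape[0],524:524+b.shape[1]]=b
cv2.imwrite("pics/w4.png",c)
```

```text
[0.51013542 0.17267758 0.19124521] [ 3.14052720e+00 -1.49812500e-03  1.62023735e+00] [ 0.40475189 -0.19191224 -0.68394638] [-0.05422095 -0.09319481  0.02725737]
shift units [0.006 0.002 0.045] rot [ 0.001 -0.001  0.001]
```

View pics/w4.png

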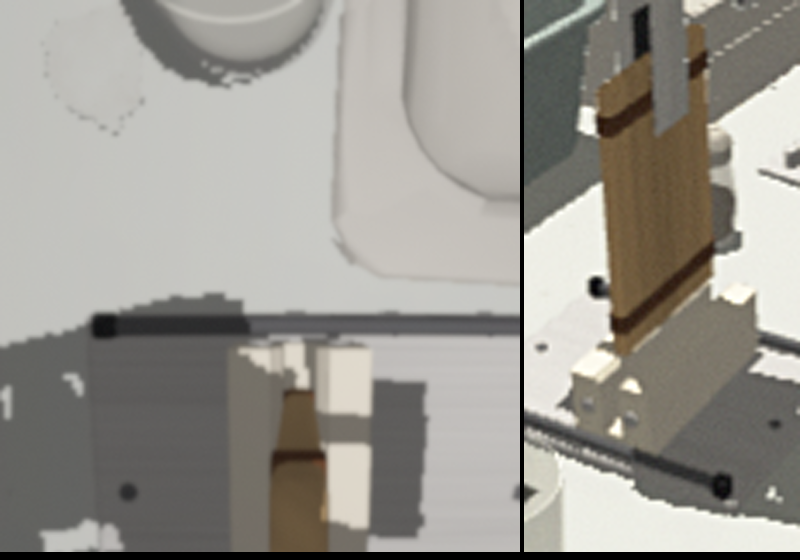

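The board foot at crop (299,393) lines up with the slot centre at (300,345), but sits about 4 mm too far to -y. I'll shift it along the slot and lower it gently.

Call:
move_arm(
  increments=[
    [0, 0.09, 0, 0, 0, 0, 0],
    [0, 0, 0, 0.06, 0, 0, 0],
    [0, 0, 0, 0.06, 0, 0, 0],
    [0, 0, 0, 0.06, 0, 0, 0],
    [0, 0, 0, 0.06, 0, 0, 0],
    [0, 0, 0, 0.06, 0, 0, 0],
    [0, 0, 0, 0.06, 0, 0, 0],
    [0, 0, 0, 0.06, 0, 0, 0],
    [0, 0, 0, 0, 0, 0, 0],
  ],
)

```text
time_s: 10.7
ee_pos: [0.5094, 0.1774, 0.169]
eef_rot: [-3.141, -0.001, 1.621]
force: [0.7, 0.6, -1.0]
grip_width: 0.0096
grip_force: 30.0
```

Call:
move_arm(
  increments=[
    [0, 0, 0, 0.06, 0, 0, 0],
    [0, 0, 0, 0.06, 0, 0, 0],
    [0, 0, 0, 0.06, 0, 0, 0],
    [0, 0, 0, 0.06, 0, 0, 0],
    [0, 0, 0, 0.06, 0, 0, 0],
    [0, 0, 0, 0.06, 0, 0, 0],
    [0, 0, 0, 0.03, 0, 0, 0],
    [0, 0, 0, 0, 0, 0, 0],
  ],
)

```text
time_s: 11.5
ee_pos: [0.5095, 0.1775, 0.1498]
eef_rot: [-3.141, -0.001, 1.621]
force: [0.5, 0.0, -1.0]
grip_width: 0.0098
grip_force: 30.0
```

Call:
move_arm(
  increments=[
    [0, 0, 0, 0.03, 0, 0, 0],
    [0, 0, 0, 0.03, 0, 0, 0],
    [0, 0, 0, 0.02, 0, 0, 0],
    [0, 0, 0, 0.02, 0, 0, 0],
    [0, 0, 0, 0, 0, 0, 0],
  ],
)

```text
time_s: 12.0
ee_pos: [0.5097, 0.1775, 0.1459]
eef_rot: [3.141, -0.001, 1.621]
force: [-3.0, -1.7, 7.9]
grip_width: 0.0099
grip_force: 30.0
```

Contact came at the expected floor height. Releasing slowly, then retreating straight up.

Call:
move_arm(
  increments=[
    [0.15, 0, 0, 0, 0, 0, 0],
    [0.25, 0, 0, 0, 0, 0, 0],
    [0.4, 0, 0, 0, 0, 0, 0],
    [0.4, 0, 0, 0, 0, 0, 0],
    [0.4, 0, 0, 0, 0, 0, 0],
    [0.4, 0, 0, -0.2, 0, 0, 0],
    [0.4, 0, 0, -0.4, 0, 0, 0],
    [0.4, 0, 0, -0.5, 0, 0, 0],
    [0.4, 0, 0, -0.5, 0, 0, 0],
    [0.4, 0, 0, -0.5, 0, 0, 0],
    [0.4, 0, 0, -0.5, 0, 0, 0],
    [0.4, 0, 0, -0.2, 0, 0, 0],
    [0.4, 0, 0, 0, 0, 0, 0],
  ],
  force=10,
)

```text
time_s: 13.3
ee_pos: [0.5098, 0.1774, 0.2862]
eef_rot: [3.139, -0.002, 1.621]
force: [-0.8, -0.6, -0.2]
grip_width: 0.0374
grip_force: 0.0
```

Run:
```python
from station import ctrl
from h import *
o=ctrl.get_obs();p=ctrl.camera("wrist");s=ctrl.camera("side");p["pose"]=toolT(o)@p["tool_from_camera"]
# predicted board, home and upright
c=np.array([.5100,.1735,.02]);r=R.from_euler("z",.048).as_matrix()
C=np.array([[a,b,h] for a in(-.005,.005) for b in(-.05,.05) for h in(.036,.17)])
a=s["color"].copy();b=p["color"].copy()
for im,q in((a,s),(b,p)):
    for u in proj(q,C@r.T+c): cv2.circle(im,tuple(int(round(t)) for t in u),2,(0,0,255),-1)
a=cv2.resize(a[170:370,200:340],None,fx=2.8,fy=2.8,interpolation=cv2.INTER_CUBIC);b=cv2.resize(b[30:310,240:440],None,fx=2,fy=2)
cv=np.zeros((560,800,3),np.uint8);cv[:,:392]=a[:560,:392];cv[:,396:796]=b[:560,:400];cv2.imwrite("pics/end.png",cv)
```

```text
(no output)
```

View pics/end.png

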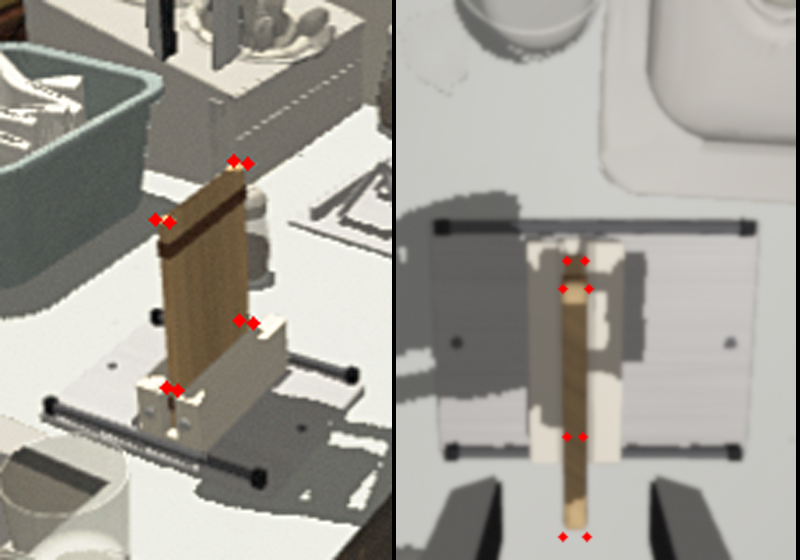

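Run:
```python
from station import ctrl
from h import *
o=ctrl.get_obs();p=ctrl.camera("wrist");p["pose"]=toolT(o)@p["tool_from_camera"];s=ctrl.camera("side")
for n,u,z in(("board+y",(329,171.5),.19),("board-y",(329,293.5),.19),("block+y",(329,150),.056),("block-y",(327,261),.056),("block xL",(305,200),.056),("block xR",(353,200),.056)): print(n,onplane(p,u,z))
f=lambda x,y:(x/2.8+200,y/2.8+170)
for n,u,z in(("side board+y at mouth",f(171,392),.056),("board-y",f(247,325),.056),("block +y",f(152,378),.056),("block-y",f(275,317),.056),("top+y",f(167,230),.19),("top-y",f(240,170),.19)):print(n,onplane(s,u,z))
```

```text
board+y [0.50614317 0.22492848 0.19      ]
board-y [0.51102093 0.1286022  0.19      ]
block+y [0.50535819 0.23375548 0.056     ]
block-y [0.50940978 0.10805063 0.056     ]
block xL [0.48159091 0.17815801 0.056     ]
block xR [0.53461652 0.1808725  0.056     ]
side board+y at mouth [0.50470662 0.22810625 0.056     ]
board-y [0.50739907 0.1282883  0.056     ]
block +y [0.52655203 0.22134357 0.056     ]
block-y [0.49535327 0.10792394 0.056     ]
top+y [0.49573598 0.23212022 0.19      ]
top-y [0.50443647 0.13474736 0.19      ]
```

The board stands upright and fully home, but both views put it about 6 mm to +y of the block's centre. There is plenty of time left, so I'll regrip it and slide it along the slot.

Call:
move_arm(
  increments=[
    [0.4, 0, 0, 0.4, 0, 0, 0],
    [0.4, 0, 0, 0.5, 0, 0, 0],
    [0.4, 0, 0, 0.5, 0, 0, 0],
    [0.4, 0, 0, 0.5, 0, 0, 0],
    [0.4, 0, 0, 0.5, 0, 0, 0],
    [0.4, 0, 0, 0.3, 0, 0, 0],
    [0.4, 0, 0, 0, 0, 0, 0],
    [0, 0, 0, 0, 0, 0, 0],
    [0, 0, 0, 0, 0, 0, 0],
    [0, 0, 0, 0, 0, 0, 0],
    [0, 0, 0, 0, 0, 0, 0],
    [0, 0, 0, 0, 0, 0, 0],
    [0, 0, 0, -0.04, 0, 0, 0],
    [0, -0.04, 0, 0, 0, 0, 0],
    [0, -0.04, 0, 0, 0, 0, 0],
    [0, -0.04, 0, 0, 0, 0, 0],
    [0, 0, 0, 0, 0, 0, 0],
  ],
  force=20,
)

```text
time_s: 15.2
ee_pos: [0.5098, 0.1712, 0.1519]
eef_rot: [-3.142, -0.001, 1.62]
force: [0.7, 0.4, -1.0]
grip_width: 0.0099
grip_force: 20.0
```

Call:
move_arm(
  increments=[
    [0, 0, 0, 0.02, 0, 0, 0],
    [0, 0, 0, 0.02, 0, 0, 0],
    [0, 0, 0, 0.02, 0, 0, 0],
    [0, 0, 0, 0.01, 0, 0, 0],
    [0, 0, 0, 0, 0, 0, 0],
  ],
)

```text
time_s: 15.7
ee_pos: [0.5105, 0.1716, 0.1505]
eef_rot: [3.139, -0.002, 1.621]
force: [-4.0, -3.0, 18.8]
grip_width: 0.0098
grip_force: 20.1
```

Seated firmly with about 19 N on the floor. Releasing and retreating.

Call:
move_arm(
  increments=[
    [0, 0, 0, -0.02, 0, 0, 0],
    [0.15, 0, 0, 0, 0, 0, 0],
    [0.25, 0, 0, 0, 0, 0, 0],
    [0.4, 0, 0, 0, 0, 0, 0],
    [0.4, 0, 0, 0, 0, 0, 0],
    [0.4, 0, 0, 0, 0, 0, 0],
    [0.4, 0, 0, -0.2, 0, 0, 0],
    [0.4, 0, 0, -0.4, 0, 0, 0],
    [0.4, 0, 0, -0.5, 0, 0, 0],
    [0.4, 0, 0, -0.5, 0, 0, 0],
    [0.4, 0, 0, -0.5, 0, 0, 0],
    [0.4, 0, 0, -0.5, 0, 0, 0],
    [0.4, 0, 0, -0.2, 0, 0, 0],
    [0.4, 0, 0, 0, 0, 0, 0],
  ],
  force=10,
)

```text
time_s: 17.1
ee_pos: [0.5101, 0.1714, 0.2907]
eef_rot: [3.139, -0.002, 1.621]
force: [0.3, -0.4, -0.7]
grip_width: 0.0374
grip_force: 0.0
```

Run:
```python
from station import ctrl
from h import *
o=ctrl.get_obs();p=ctrl.camera("wrist");s=ctrl.camera("side")
a=cv2.resize(s["color"][170:370,200:340],None,fx=2.8,fy=2.8,interpolation=cv2.INTER_CUBIC);b=cv2.resize(p["color"][30:310,240:440],None,fx=2,fy=2)
cv=np.zeros((560,800,3),np.uint8);cv[:,:392]=a[:560,:392];cv[:,396:796]=b[:560,:400];cv2.imwrite("pics/end2.png",cv);print(o["ee_pos"],o["force"])
```

```text
[0.51010213 0.17142448 0.29073024] [ 0.28280954 -0.36013035 -0.74962229]
```

View pics/end2.png

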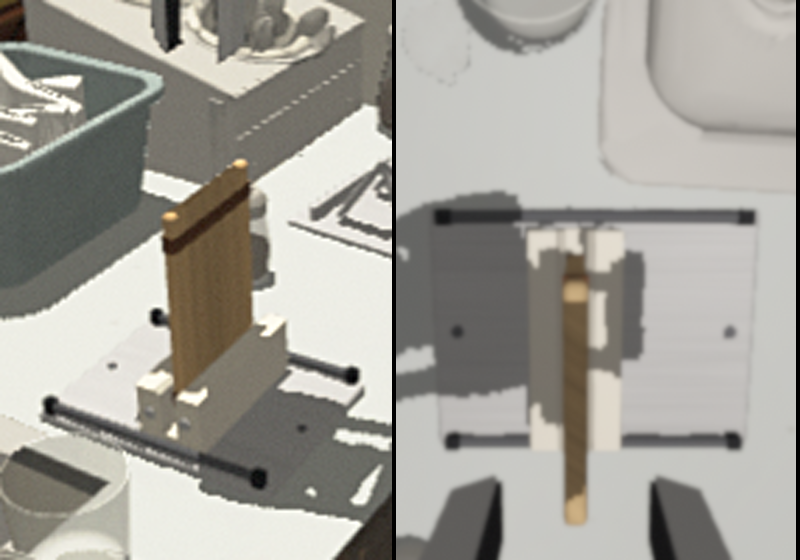

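The board still stands upright with the bystanders undisturbed. I'll check that it is as fully home as before by comparing strip positions in the two side views.

Run:
```python
from station import ctrl
from h import *
s=ctrl.camera("side")
a=cv2.imread("pics/end.png")[:,:392];b=cv2.imread("pics/end2.png")[:,:392]
for (x0,x1,y0,y1) in((155,190,228,275),(225,255,175,230),(155,262,228,275),(155,262,178,300)):
    r=cv2.matchTemplate(b,a[y0:y1,x0:x1],cv2.TM_CCOEFF_NORMED);_,m,_,l=cv2.minMaxLoc(r);print(m,l[0]-x0,l[1]-y0)
X=np.array([.508,.22,.16]);d=np.array([.006*.048,-.006,0])
u=proj(s,[X,X+d,X+[0,0,.003]])*2.8;print("slide 6mm",u[1]-u[0],"up 3mm",u[2]-u[0])
# absolute: top corners of the board at current estimate, standing on floor
c=np.array([.510,.171,.02]);r=R.from_euler("z",.048).as_matrix()
print((proj(s,np.array([[e,f,h] for h in(.17,) for f in(.05,-.05) for e in(-.005,.005)])@r.T+c)-[200,170])*2.8)
B=np.array([[x,y,.036] for x in(-.02625,.02625) for y in(-.063,.063)])
print("block top",(proj(s,B@r.T+c)-[200,170])*2.8)
```

```text
0.9817845821380615 5 -4
0.9763701558113098 4 -2
0.9474070072174072 4 -3
0.9271113276481628 3 -1
slide 6mm [ 5.00335936 -3.91318564] up 3mm [-0.25117996 -3.8880429 ]
[[169.03638249 220.26708288]
 [156.48149069 216.88873743]
 [247.50607991 161.65178134]
 [235.56795095 158.79981294]]
block top [[285.24523778 319.42220879]
 [194.9627976  405.75562254]
 [226.52270608 302.25800516]
 [132.65601117 384.79240466]]
```

The shift matches a pure 6 mm slide with no rise, so the board is home and centred.

```bash
python3 -c "
from station import ctrl
print(ctrl.hand_in())"
```

```text
the job is handed in; nothing more can be done
None
```

The board stands upright and fully home in the white block's slot, roughly centred and let go. The job is handed in at about 17 s of the 67 s allowed, with no bystander touched; the judge's verdict was not shown.

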